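# Release the latched key on the bench switch box

### The arm

A 6-joint arm with a two-finger parallel gripper is mounted at the origin on the work surface. World frame = base frame: x ahead of the robot, y to its left, z up, the work surface at z = 0. Lengths are in m, angles in rad, forces in N, time in s.
With the tool pointing down it reaches from about 0.375 to 0.975 m from the base axis. Payload 3.8 kg.
Tool frame: the origin (TCP) lies on the mounting face of the last link; the fingertips stand 173 mm ahead of it and the grasp point (between the pads) lies 155 mm ahead of it; z points along the fingers, y is the direction in which the jaws open and shut (so a half turn about z gives the same grasp; the last joint's range is limited). The gripper opens to 85 mm and grips with 20 to 120 N. Pads are 22 mm wide; open, the fingers measure 114 mm over their backs; the gripper's body (76 mm by 85 mm) begins 54 mm behind the grasp point. The pads swing forward as they close: fully open they stand 13 mm farther back than shut.
Start: joints at [-1.27, 0.264, 1.604, -0, 1.274, -0.037], TCP at [0.224, -0.637, 0.405] pointing down, gripper open.
Joint ranges: [-2.63, 2.63], [-0.94, 2.18], [0.31, 2.57], [-1.31, 4.45], [0, 2.66], [-2.55, 2.55]. Speed limits (rad/s): [2.57, 2.57, 3.14, 3.14, 3.14, 3.14].

### API

Orientations are given as a rotation vector (axis times angle).
In Python, from workcell import bot, imaging, order gives the robot as it stands. The module is installed in compiled form; this text tells all that it offers.
- The arm moves only by the shell command python3 -m creep 'ROWS' [OPENING] [FORCE]. ROWS is JSON, a list of rows, each an object with "slide": the shift along the tool's x, y, z each as a share of 25 mm, from -1 to 1, a list of three; "angular": the turn, a rotation vector about the tool's x, y, z each as a share of 4 degrees, from -1 to 1, a list of three. A call has 1 to 5 rows; each row shifts and turns the commanded pose from where the row before left it, along the tool's axes as they then stand; what a row does not reach is not made up. A row lasts 1/12 s, in which the tool goes at most 41.7 mm and 7.16 degrees, less where a joint would pass 70% of its speed; a pose out of reach is approached as far as the arm can. A call with a number of a shift or a turn outside -1 to 1 is refused whole. A call with a gripper value outside its range is refused whole. OPENING is the closure, from -1 (fully open) to 1 (shut), set as the call begins (- or left out, the last holds). The fingers move at their own pace and stop on an object; FORCE is the grip in N (left out, the last holds). Time passes only in rows, so rows that do not move let the fingers close. It gives the time, the measured TCP pose, the force and the opening at its end, in the units of the state.
- bot.read_state(): the state, without advancing time (a new reading comes with each control period).
- imaging.read_camera(name): name is "side" or "top" or "wrist"; returns (picture, depth): 420x560x3 uint8, red, green, blue; 420x560 float32, m along the optical axis (not along the pixel's ray), 0 where there is no reading.
- imaging.camera_model(name): a dict with "fovy" (degrees; the focal length in pixels is half the picture's height over the tangent of half this angle, whatever the lens; pixels are square), "cx", "cy" (the principal point, pixels), "camera_from_world" (4x4, takes a point from world to camera coordinates); the wrist camera has in their place "tool_from_camera" (4x4, takes a point from camera to tool coordinates, whose origin is the TCP and whose axes are the flange's). Camera axes: x right, y down, z forward; pixel columns grow to the right and rows downward; lengths in m; the calibration is good to about 2 mm. A picture is of the moment at which its call begins: read the wrist's pose just before it. camera_model takes no time and is no camera call.
- order.finish_job(): hands the job in, once; it reports no verdict.
The state is a dict: "time": time; "q": joint angles; "joint_vel": joint speeds; "joint_torque": joint torques, N m; "tool_pos": TCP position; "tcp_rot": TCP orientation; "wrist_force": force on the tool from outside, world axes, zero at the start; "torque": the same for the moment, N m; "width": opening from 0.0 (shut) to 1.0 (fully open).
Only numpy, scipy, OpenCV 4.12 (cv2) and the standard library are available. Lean on these libraries where they do the work, as an engineer would, in place of code of your own. Each camera call takes 0.05 s, during which the arm holds its last target.

### The job

One of the four red keys on the grey switch box has been left latched down. Feel which one it is by tapping the keys lightly with the fingertips, then press that key all the way in and let it go so that it pops up level with the others. Give the other three no more than a light tap, never a full press, and leave everything else on the bench where it is.

Things in the scene. Friction and masses are not known exactly. Their poses are not given: they have to be found in the camera images.
- switchbox: grey steel box fixed to the bench, 100 x 330 mm, flat top 60 mm above the bench. Origin: centre of its underside; x points across the box away from the robot, y along the key row. Four identical round red push keys (29 mm across, flat tops) stand on it 60 mm apart, each in a dark collar 38 mm across, 6 mm high. Raised key tops are 22 mm above the box top; one key is latched, its top 7 mm lower
- place1 (a point): the leftmost key place as seen from the robot (+y end of the box): fixed point on the key's axis at the height of the top of a RAISED key (22 mm above the box top); it does not move with the key and does not tell whether the key is latched
- place2 (a point): the second key place from the left: fixed point on the key's axis at the height of the top of a RAISED key (22 mm above the box top); it does not move with the key and does not tell whether the key is latched
- place3 (a point): the third key place from the left: fixed point on the key's axis at the height of the top of a RAISED key (22 mm above the box top); it does not move with the key and does not tell whether the key is latched
- place4 (a point): the rightmost key place (-y end of the box): fixed point on the key's axis at the height of the top of a RAISED key (22 mm above the box top); it does not move with the key and does not tell whether the key is latched
- on_key (a joint): travel in m of the one key that starts latched (which place it has differs each run and is not told): 0 raised, 0.007 latched, 0.011 fully down. It gives way above about 3 N, bottoms at about 5 N. Fully down it unlatches, rises to 0 as it is let go and stays up; pushed less far it springs back to latched
- off_key_a (a joint): travel in m of one of the three other keys, place not told: 0 raised, 0.011 fully down. Springs back up; starts to move at 0.8 N and takes 0.4 N more per mm, so a light tap moves it a few mm
- off_key_b (a joint): travel in m of one of the three other keys, place not told: 0 raised, 0.011 fully down. Springs back up; starts to move at 0.8 N and takes 0.4 N more per mm, so a light tap moves it a few mm
- off_key_c (a joint): travel in m of one of the three other keys, place not told: 0 raised, 0.011 fully down. Springs back up; starts to move at 0.8 N and takes 0.4 N more per mm, so a light tap moves it a few mm
- foot1: levelling foot: black rubber disc 44 mm across with an upright threaded stud, 56 mm tall, loose, stands near the box; origin at the centre of its underside
- foot2: levelling foot: black rubber disc 44 mm across with an upright threaded stud, 56 mm tall, loose, stands near the box; origin at the centre of its underside
- foot3: levelling foot: black rubber disc 44 mm across with an upright threaded stud, 56 mm tall, loose, stands near the box; origin at the centre of its underside
- can: drink can in a black sleeve, 72 mm across, 118 mm tall, loose, beyond the box; origin at the centre of its underside
- jar: glass jar with a yellow cap, 64 mm across, 85 mm tall, loose, beyond the box; origin at the centre of its underside
- sprayer: orange spray bottle, 74 mm across, 201 mm tall, loose, beyond the right-hand end of the box; origin at the centre of its underside
- screwdriver: yellow-handled screwdriver lying on the bench beyond the left-hand end of the box; origin under it at bench level

How it is judged:
On the way, in this order (a step that is already met when the one before it is completed fails the run):
1. the latched key is pressed fully in by the fingers (value of joint on_key above 0.0098 m and contact force between the fingers and on_key above 0.5 N), for 0.02 s.
2. the key has popped up (value of joint on_key below 0.002 m), for 0.2 s.
At the end, for the whole second after the job is handed in: all four keys stand raised (each within 2 mm of its top position) and every loose thing is within 20 mm of where it started (value of joint each of on_key, off_key_a, off_key_b, off_key_c below 0.002 m and distance of each of foot1, foot2, foot3, can, jar, sprayer, screwdriver from where it was at the start of the episode below 0.02 m); the robot touches nothing.
It fails at once if one of the three raised keys is pushed more than 6 mm down (more than a light tap) (value of joint any of off_key_a, off_key_b, off_key_c above 0.006 m).
It fails at once if a loose thing on the bench is shifted by more than 20 mm, lifted or knocked over (distance of any of foot1, foot2, foot3, can, jar, sprayer, screwdriver from where it was at the start of the episode above 0.02 m).
It also fails if it takes over 48 s, if anything falls off the work surface, if the arm or the gripper's body presses on something with over 40 N, if the wrist force passes 120 N, or if a joint passes its speed limit or range.

## Working session

There is one attempt and no reset: what is moved stays moved. The work goes in short steps, Python scripts to look and compute and a shell command to move; the robot and the scene stay as the last step left them, time stands still between calls to the robot, and variables do not carry over. Pictures are saved under pics/ and viewed, and the job is handed in when it is done.

```bash
mkdir -p pics; python3 - <<'E'
from workcell import bot, imaging
import cv2,numpy as np
s=bot.read_state(); print(s)
for n in ["side","top"]:
    p,d=imaging.read_camera(n); cv2.imwrite(f"pics/{n}0.png",p[:,:,::-1]); np.save(f"{n}0.npy",d)
    print(n,imaging.camera_model(n))
print(imaging.camera_model("wrist"))
E
```

```text
{'time': 0.0, 'q': array([-1.26988438e+00,  2.64755946e-01,  1.60539778e+00,  1.35418955e-05,
        1.27369346e+00, -3.69035991e-02]), 'joint_vel': array([-0.00127613,  0.00042733,  0.00247719,  0.00180761, -0.00098808,
       -0.00061215]), 'joint_torque': array([-3.23981048e-04, -5.15117955e+01, -3.67317045e+01, -2.36595561e-04,
        1.28605514e-02, -1.62966950e-05]), 'tool_pos': array([ 0.22360738, -0.63651558,  0.40334686]), 'tcp_rot': array([-3.09468076e+00, -5.27737690e-01,  4.45652550e-04]), 'wrist_force': array([-0.14938129,  0.52756836, -0.17191942]), 'torque': array([-0.00831675,  0.00308991,  0.02066511]), 'width': 1.0009011136215649}
side {'fovy': 49.66747034624138, 'cx': 275.44824224409956, 'cy': 210.94724291017482, 'camera_from_world': array([[-0.73021471, -0.68307724,  0.01385513,  0.43706079],
       [-0.4161572 ,  0.42860911, -0.80193978,  0.29070528],
       [ 0.54184837, -0.59135414, -0.59724419,  0.66685736],
       [ 0.        ,  0.        ,  0.        ,  1.        ]])}
top {'fovy': 46.57460774423654, 'cx': 277.18609658236215, 'cy': 207.83587988375118, 'camera_from_world': array([[ 6.87675212e-02, -9.97632226e-01,  9.84838078e-04,
         9.20402212e-03],
       [-9.77572380e-01, -6.75816850e-02, -1.99461668e-01,
         5.87120224e-01],
       [ 1.99055945e-01,  1.27537340e-02, -9.79905135e-01,
         1.04513140e+00],
       [ 0.00000000e+00,  0.00000000e+00,  0.00000000e+00,
         1.00000000e+00]])}
{'fovy': 67.6530165517456, 'cx': 270.9751707908498, 'cy': 208.8544483862054, 'tool_from_camera': array([[ 6.97350184e-04, -9.49321804e-01, -3.14304990e-01,
         8.21204252e-02],
       [ 9.99999588e-01,  8.44927666e-04, -3.33301610e-04,
         1.26506693e-04],
       [ 5.81975467e-04, -3.14304628e-01,  9.49322001e-01,
         3.03777912e-02],
       [ 0.00000000e+00,  0.00000000e+00,  0.00000000e+00,
         1.00000000e+00]])}
```

View pics/top0.png

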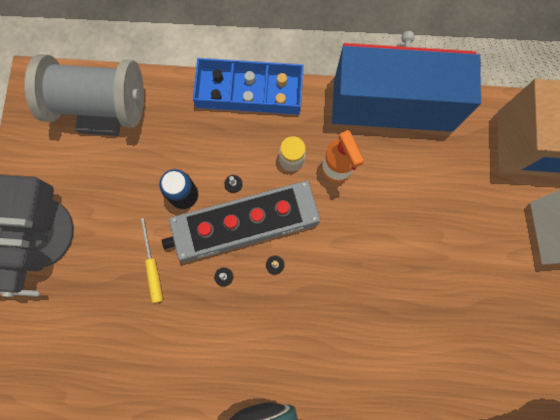

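View pics/side0.png

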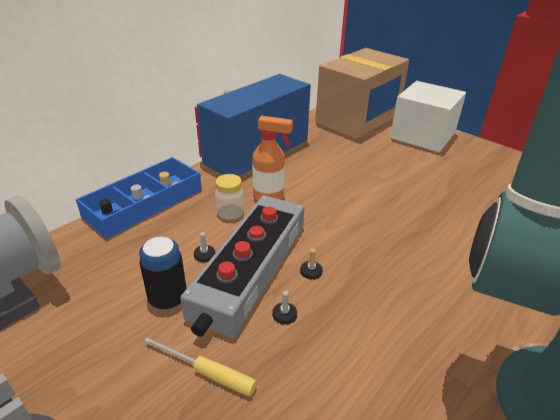

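The top view shows four red keys at about (205,229), (231,222), (257,215) and (283,207). The sprayer is at (342,160), the can at (176,185) and the jar at (292,152). Feet are at (233,184), (224,277) and (275,265). In the side view, the third key at (257,233) looks a little lower. I'll measure them.

```bash
cat > h.py <<'E'
import numpy as np,cv2
from workcell import imaging
from scipy.spatial.transform import Rotation as R
def world(n,d,u,v,T=None):
    m=imaging.camera_model(n); f=210/np.tan(np.radians(m["fovy"]/2))
    c=np.array([(u-m["cx"])/f*d,(v-m["cy"])/f*d,d*np.ones_like(u)])
    if T is None: T=np.linalg.inv(m["camera_from_world"])
    return (T[:3,:3]@c).T+T[:3,3]
E
python3 - <<'E'
from h import *
for n,box in (("top",(190,300,195,242)),("side",(215,285,200,285))):
    p=cv2.imread(f"pics/{n}0.png").astype(int); d=np.load(f"{n}0.npy")
    b,g,r=p[:,:,0],p[:,:,1],p[:,:,2]
    m=((r>120)&(g<70)&(b<70)).astype(np.uint8)
    k=np.zeros_like(m);k[box[2]:box[3],box[0]:box[1]]=1;m*=k
    N,L,st,c=cv2.connectedComponentsWithStats(m)
    for i in range(1,N):
        if st[i,4]<20: continue
        v,u=np.where(L==i); dd=d[v,u]; ok=dd>0
        w=world(n,dd[ok],u[ok].astype(float),v[ok].astype(float))
        t=np.percentile(w[:,2],90); top=w[w[:,2]>t-.004]
        print(n,c[i].round(1),st[i,4],np.median(w,0).round(4),"top",top.mean(0).round(4),"pct",np.percentile(w[:,2],[10,50,75,90]).round(4))
# objects in side/top
for nm,u,v in [("can",176,180),("jar",292,147),("spr",342,150),("spr2",350,145),("f1",233,181),("f2",223,275),("f3",275,263)]:
    d=np.load("top0.npy"); print(nm,world("top",np.array([d[v,u]]),np.array([float(u)]),np.array([float(v)])).round(3))
E
```

```text
top [282.4 206.7] 134 [0.5839 0.038  0.0804] top [0.5855 0.0377 0.0816] pct [0.0764 0.0804 0.0822 0.0833]
top [256.7 214.7] 125 [0.5635 0.0936 0.0736] top [0.5642 0.0943 0.0746] pct [0.0706 0.0736 0.075  0.0764]
top [230.4 221.1] 134 [0.5438 0.1503 0.0802] top [0.5448 0.1501 0.0812] pct [0.0771 0.0802 0.0814 0.083 ]
top [204.  228.3] 138 [0.5237 0.207  0.0801] top [0.5243 0.206  0.0811] pct [0.0766 0.0801 0.0814 0.0829]
side [268.6 214.6] 109 [0.5768 0.0449 0.0777] top [0.5802 0.0425 0.0817] pct [0.0688 0.0777 0.0817 0.0828]
side [256.3 231.9] 105 [0.559  0.0973 0.0743] top [0.5619 0.0944 0.075 ] pct [0.0684 0.0743 0.0752 0.0762]
side [242.1 249.2] 167 [0.5379 0.1549 0.0807] top [0.5424 0.1505 0.0821] pct [0.0702 0.0807 0.0821 0.0831]
side [226.5 270.1] 177 [0.5185 0.2096 0.0803] top [0.5232 0.2058 0.0819] pct [0.0702 0.0803 0.0822 0.0829]
can [[0.62  0.272 0.115]]
jar [[0.723 0.025 0.084]]
spr [[ 0.693 -0.078  0.174]]
spr2 [[ 0.696 -0.09   0.199]]
f1 [[0.646 0.157 0.037]]
f2 [[0.427 0.159 0.054]]
f3 [[0.461 0.046 0.05 ]]
```

Depth puts keys 1, 2 and 4 at z≈0.082 and key 3 at z≈0.075, which makes key 3 the suspect. I'll confirm by touch. The tool is already aligned with the key row. From the start, key 4 is about 0.562 m along tool x and -0.520 m along tool y.

```bash
R1='[{"slide":[1,-0.925,0],"angular":[0,0,0]},{"slide":[1,-0.925,0],"angular":[0,0,0]},{"slide":[1,-0.925,0],"angular":[0,0,0]},{"slide":[1,-0.925,0],"angular":[0,0,0]},{"slide":[1,-0.925,0],"angular":[0,0,0]}]'; unset R1
python3 -m creep '[{"slide":[1,-0.925,0],"angular":[0,0,0]},{"slide":[1,-0.925,0],"angular":[0,0,0]},{"slide":[1,-0.925,0],"angular":[0,0,0]},{"slide":[1,-0.925,0],"angular":[0,0,0]},{"slide":[1,-0.925,0],"angular":[0,0,0]}]' 1 40
```

```text
time: 0.52
tool_pos: [0.3036, -0.4848, 0.4039]
tcp_rot: [-3.096, -0.527, 0.0]
wrist_force: [0.9, 0.6, 0.7]
width: 0.303
```

```bash
python3 -m creep '[{"slide":[1,-0.925,0],"angular":[0,0,0]},{"slide":[1,-0.925,0],"angular":[0,0,0]},{"slide":[1,-0.925,0],"angular":[0,0,0]},{"slide":[1,-0.925,0],"angular":[0,0,0]},{"slide":[1,-0.925,0],"angular":[0,0,0]}]'
python3 -m creep '[{"slide":[1,-0.925,0],"angular":[0,0,0]},{"slide":[1,-0.925,0],"angular":[0,0,0]},{"slide":[1,-0.925,0],"angular":[0,0,0]},{"slide":[1,-0.925,0],"angular":[0,0,0]},{"slide":[1,-0.925,0],"angular":[0,0,0]}]'
python3 -m creep '[{"slide":[1,-0.925,0],"angular":[0,0,0]},{"slide":[1,-0.925,0],"angular":[0,0,0]},{"slide":[1,-0.925,0],"angular":[0,0,0]},{"slide":[0,0,0],"angular":[0,0,0]},{"slide":[0,0,0],"angular":[0,0,0]}]'
python3 - <<'E'
from h import *
from workcell import bot
s=bot.read_state();Q=R.from_rotvec(s["tcp_rot"]).as_matrix()
print(Q.round(3),s["tool_pos"],s["wrist_force"])
for k,p in dict(k4=(.5835,.0385),k3=(.563,.0945)).items():
    print(k,(Q.T@(np.array([*p,.278])-s["tool_pos"])).round(4))
T=np.eye(4);T[:3,:3]=Q;T[:3,3]=s["tool_pos"]
p,d=imaging.read_camera("wrist");cv2.imwrite("pics/w1.png",p[:,:,::-1]);np.save("w1.npy",d);np.save("w1T.npy",T)
E
```

```text
time: 0.93
tool_pos: [0.3832, -0.3341, 0.4042]
tcp_rot: [-3.096, -0.528, 0.001]
wrist_force: [0.8, -0.5, -0.0]
width: 0.003
time: 1.35
tool_pos: [0.4628, -0.1836, 0.4043]
tcp_rot: [-3.097, -0.528, 0.001]
wrist_force: [-0.5, 0.1, 0.1]
width: 0.0
time: 1.77
tool_pos: [0.5107, -0.0935, 0.4041]
tcp_rot: [-3.096, -0.534, 0.002]
wrist_force: [-0.2, -0.8, -0.2]
width: -0.001
[[ 0.942  0.335 -0.001]
 [ 0.335 -0.942  0.   ]
 [-0.001 -0.    -1.   ]] [ 0.51065101 -0.09345225  0.40414446] [-0.22261347 -0.75807519 -0.24433135]
k4 [ 0.113  -0.0999  0.1261]
k3 [ 0.1124 -0.1595  0.1261]
```

View pics/w1.png

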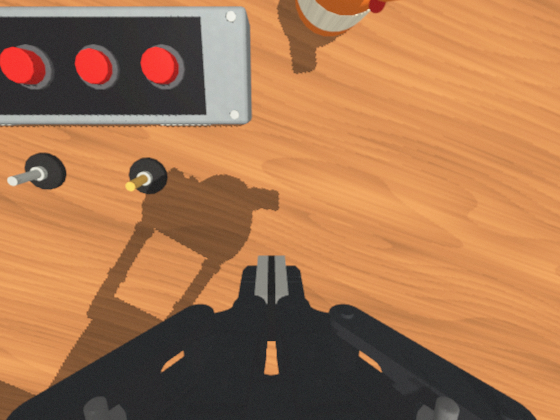

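The wrist view shows keys 4, 3 and 2 at about (160,65), (94,67) and (18,65). The shut fingertips are at (272,260). I'll cross-check the key positions from this camera.

```bash
python3 - <<'E'
from h import *
d=np.load("w1.npy");T=np.load("w1T.npy")@imaging.camera_model("wrist")["tool_from_camera"]
p=cv2.imread("pics/w1.png").astype(int);m=((p[:,:,2]>120)&(p[:,:,1]<70)&(p[:,:,0]<70)).astype(np.uint8);m[110:]=0;m[:,220:]=0
N,L,st,c=cv2.connectedComponentsWithStats(m)
for i in range(1,N):
    if st[i,4]<100: continue
    v,u=np.where(L==i);w=world("wrist",d[v,u],u.astype(float),v.astype(float),T)
    t=np.percentile(w[:,2],80);q=w[w[:,2]>t-.003];print(c[i],((q.min(0)+q.max(0))/2).round(4),np.median(q,0).round(4))
E
```

```text
[21.59625468 65.54756554] [0.5598 0.0488 0.2268] [0.5461 0.1488 0.0824]
[158.84770642  65.40458716] [ 0.5857 -0.0075  0.2268] [0.586  0.0365 0.0823]
[93.12280702 66.06530214] [0.5701 0.0206 0.2234] [0.5661 0.0926 0.0754]
```

```bash
python3 -m creep '[{"slide":[1,-0.9,0.4],"angular":[0,0,0]},{"slide":[1,-0.9,0.8],"angular":[0,0,0]},{"slide":[1,-0.9,1],"angular":[0,0,0]},{"slide":[1,-0.9,1],"angular":[0,0,0]},{"slide":[0.5,-0.4,1],"angular":[0,0,0]}]'
```

```text
time: 2.23
tool_pos: [0.5841, 0.0372, 0.2993]
tcp_rot: [-3.097, -0.527, -0.003]
wrist_force: [-0.2, -0.1, -0.3]
width: 0.003
```

```bash
python3 -m creep '[{"slide":[0,0,1],"angular":[0,0,0]},{"slide":[0,0,0.5],"angular":[0,0,0]},{"slide":[0,0,0],"angular":[0,0,0]},{"slide":[0,0,0],"angular":[0,0,0]},{"slide":[0,0,0],"angular":[0,0,0]}]'
python3 -c "
from workcell import bot
s=bot.read_state();print(s['tool_pos'],s['wrist_force'])"
```

```text
time: 2.65
tool_pos: [0.5837, 0.0351, 0.264]
tcp_rot: [3.097, 0.525, 0.003]
wrist_force: [-0.2, 0.5, 0.3]
width: -0.003
[0.58365995 0.03509208 0.26404077] [-0.19013392  0.46515441  0.26523601]
```

```bash
python3 -m creep '[{"slide":[0,0,0.1],"angular":[0,0,0]},{"slide":[0,0,0],"angular":[0,0,0]},{"slide":[0,0,0],"angular":[0,0,0]}]'
python3 -m creep '[{"slide":[0,0,0.08],"angular":[0,0,0]},{"slide":[0,0,0],"angular":[0,0,0]},{"slide":[0,0,0],"angular":[0,0,0]}]'
python3 -m creep '[{"slide":[0,0,0.08],"angular":[0,0,0]},{"slide":[0,0,0],"angular":[0,0,0]},{"slide":[0,0,0],"angular":[0,0,0]}]'
```

```text
time: 2.9
tool_pos: [0.5835, 0.0359, 0.2613]
tcp_rot: [3.097, 0.527, 0.003]
wrist_force: [0.2, 0.9, -0.5]
width: 0.0
time: 3.15
tool_pos: [0.5831, 0.0363, 0.258]
tcp_rot: [-3.097, -0.528, 0.0]
wrist_force: [-0.5, 0.2, 0.4]
width: 0.001
time: 3.4
tool_pos: [0.583, 0.0364, 0.2557]
tcp_rot: [-3.097, -0.528, 0.001]
wrist_force: [0.5, 0.0, 1.2]
width: -0.0
```

Contact is beginning, with the tip at z≈0.0827 and 1.2 N. I'll add 1.5 mm.

```bash
python3 -m creep '[{"slide":[0,0,0.06],"angular":[0,0,0]},{"slide":[0,0,0],"angular":[0,0,0]},{"slide":[0,0,0],"angular":[0,0,0]}]'
python3 -m creep '[{"slide":[0,0,0],"angular":[0,0,0]}]';python3 -m creep '[{"slide":[0,0,0],"angular":[0,0,0]}]'
```

```text
time: 3.65
tool_pos: [0.5832, 0.0364, 0.2545]
tcp_rot: [-3.097, -0.528, 0.0]
wrist_force: [0.1, 0.8, 0.7]
width: -0.002
time: 3.73
tool_pos: [0.5832, 0.0363, 0.2546]
tcp_rot: [-3.097, -0.528, -0.0]
wrist_force: [-0.3, 0.5, 1.6]
width: 0.003
time: 3.82
tool_pos: [0.5832, 0.0363, 0.2546]
tcp_rot: [-3.097, -0.528, -0.0]
wrist_force: [-0.2, 0.1, 1.2]
width: -0.003
```

```bash
python3 -m creep '[{"slide":[0,0,0.06],"angular":[0,0,0]},{"slide":[0,0,0],"angular":[0,0,0]},{"slide":[0,0,0],"angular":[0,0,0]}]'
python3 -m creep '[{"slide":[0,0,0],"angular":[0,0,0]}]';python3 -m creep '[{"slide":[0,0,-0.5],"angular":[0,0,0]},{"slide":[0,-0.8,0],"angular":[0,0,0]},{"slide":[0,-0.8,0],"angular":[0,0,0]},{"slide":[0,-0.8,0],"angular":[0,0,0]},{"slide":[0,0,0],"angular":[0,0,0]}]'
python3 -m creep '[{"slide":[0,0,0],"angular":[0,0,0]}]'
```

```text
time: 4.07
tool_pos: [0.5832, 0.0363, 0.2531]
tcp_rot: [-3.097, -0.528, -0.001]
wrist_force: [0.2, 0.6, 1.0]
width: 0.0
time: 4.15
tool_pos: [0.5832, 0.0363, 0.2531]
tcp_rot: [-3.097, -0.528, -0.0]
wrist_force: [0.6, -0.1, 1.5]
width: 0.001
time: 4.57
tool_pos: [0.5623, 0.0951, 0.2661]
tcp_rot: [-3.095, -0.531, 0.001]
wrist_force: [0.4, 0.2, -0.5]
width: 0.004
time: 4.65
tool_pos: [0.5631, 0.0935, 0.2661]
tcp_rot: [3.096, 0.531, 0.001]
wrist_force: [0.7, -0.4, 0.8]
width: 0.003
```

Key 4 gave a soft response of about 1.3 N at raised height, so it is raised. Now key 3, lowered to the same level.

```bash
python3 -m creep '[{"slide":[0,0,0.3],"angular":[0,0,0]},{"slide":[0,0,0.12],"angular":[0,0,0]},{"slide":[0,0,0.1],"angular":[0,0,0]},{"slide":[0,0,0],"angular":[0,0,0]},{"slide":[0,0,0],"angular":[0,0,0]}]'
for i in 1 2 3; do python3 -m creep '[{"slide":[0,0,0],"angular":[0,0,0]}]' | grep -E "pos|force"; done
```

```text
time: 5.07
tool_pos: [0.5632, 0.0923, 0.2519]
tcp_rot: [3.097, 0.527, -0.002]
wrist_force: [-0.4, 0.3, -0.6]
width: -0.001
tool_pos: [0.5634, 0.0925, 0.2523]
wrist_force: [-0.1, -1.3, -0.3]
tool_pos: [0.5634, 0.0927, 0.2526]
wrist_force: [-0.0, -0.1, -0.1]
tool_pos: [0.5634, 0.0928, 0.2526]
wrist_force: [-1.0, -0.3, 0.3]
```

No contact at raised height. I'll continue down to the latched level.

```bash
python3 -m creep '[{"slide":[0,0,0.12],"angular":[0,0,0]},{"slide":[0,0,0.08],"angular":[0,0,0]},{"slide":[0,0,0],"angular":[0,0,0]},{"slide":[0,0,0],"angular":[0,0,0]}]'
python3 -m creep '[{"slide":[0,0,0.04],"angular":[0,0,0]},{"slide":[0,0,0],"angular":[0,0,0]},{"slide":[0,0,0],"angular":[0,0,0]}]'
for i in 1 2; do python3 -m creep '[{"slide":[0,0,0],"angular":[0,0,0]}]' | grep -E "pos|force"; done
```

```text
time: 5.65
tool_pos: [0.5635, 0.093, 0.2478]
tcp_rot: [3.097, 0.528, 0.001]
wrist_force: [-0.9, -0.3, 2.6]
width: -0.0
time: 5.9
tool_pos: [0.5635, 0.0929, 0.2467]
tcp_rot: [3.097, 0.528, 0.001]
wrist_force: [0.5, 0.1, 2.4]
width: -0.001
tool_pos: [0.5635, 0.093, 0.2468]
wrist_force: [-0.1, -1.0, 2.7]
tool_pos: [0.5635, 0.093, 0.2467]
wrist_force: [1.7, -0.5, 2.9]
```

Key 3 makes stiff contact at about 2.8 N, 7 mm below raised level, so it is the latched one. Now I'll press it in.

```bash
python3 -m creep '[{"slide":[0,0,0.1],"angular":[0,0,0]},{"slide":[0,0,0],"angular":[0,0,0]},{"slide":[0,0,0],"angular":[0,0,0]}]'
python3 -m creep '[{"slide":[0,0,0.04],"angular":[0,0,0]},{"slide":[0,0,0],"angular":[0,0,0]},{"slide":[0,0,0],"angular":[0,0,0]}]'
python3 -m creep '[{"slide":[0,0,0.02],"angular":[0,0,0]},{"slide":[0,0,0],"angular":[0,0,0]},{"slide":[0,0,0],"angular":[0,0,0]}]'
```

```text
time: 6.32
tool_pos: [0.5635, 0.0929, 0.2446]
tcp_rot: [3.097, 0.528, 0.001]
wrist_force: [-0.8, 0.5, 5.8]
width: -0.004
time: 6.57
tool_pos: [0.5636, 0.093, 0.2444]
tcp_rot: [3.097, 0.528, 0.001]
wrist_force: [-3.1, -1.5, 12.1]
width: 0.0
time: 6.82
tool_pos: [0.5635, 0.0929, 0.2443]
tcp_rot: [3.097, 0.528, 0.001]
wrist_force: [-3.4, -1.0, 12.7]
width: 0.0
```

The key has bottomed out: 12 N with no further motion. I'll release it, retreat upward and look.

```bash
python3 -m creep '[{"slide":[0,0,-0.3],"angular":[0,0,0]},{"slide":[0,0,-0.7],"angular":[0,0,0]},{"slide":[0,0,-1],"angular":[0,0,0]},{"slide":[0,0,-1],"angular":[0,0,0]},{"slide":[0,0,-1],"angular":[0,0,0]}]'
python3 -m creep '[{"slide":[-1,0.5,-1],"angular":[0,0,0]},{"slide":[-1,0.5,-0.5],"angular":[0,0,0]},{"slide":[-1,0.5,0],"angular":[0,0,0]},{"slide":[-1,0.5,0],"angular":[0,0,0]},{"slide":[0,0,0],"angular":[0,0,0]}]'
cat > chk.py <<'E'
from h import *
from workcell import bot
import sys
t=sys.argv[1]
for n in ("top","side"):
    p,d=imaging.read_camera(n);cv2.imwrite(f"pics/{n}{t}.png",p[:,:,::-1]);np.save(f"{n}{t}.npy",d)
s=bot.read_state();T=np.eye(4);T[:3,:3]=R.from_rotvec(s["tcp_rot"]).as_matrix();T[:3,3]=s["tool_pos"]
p,d=imaging.read_camera("wrist");cv2.imwrite(f"pics/w{t}.png",p[:,:,::-1])
T=T@imaging.camera_model("wrist")["tool_from_camera"]
for n,T,f,dd in (("top",None,f"pics/top{t}.png",np.load(f"top{t}.npy")),("side",None,f"pics/side{t}.png",np.load(f"side{t}.npy")),("wrist",T,f"pics/w{t}.png",d)):
    p=cv2.imread(f).astype(int);m=((p[:,:,2]>110)&(p[:,:,1]<70)&(p[:,:,0]<70)).astype(np.uint8)
    N,L,st,c=cv2.connectedComponentsWithStats(m)
    for i in range(1,N):
        v,u=np.where(L==i)
        if len(v)<20: continue
        w=world(n,dd[v,u],u.astype(float),v.astype(float),T);q=np.median(w,0)
        if .06<q[2]<.1 and 0<q[1]<.25: print(n,c[i].round(0),len(v),q.round(4),np.percentile(w[:,2],75).round(4))
print(s["time"],s["tool_pos"],s["wrist_force"])
E
python3 chk.py 2
```

```text
time: 7.23
tool_pos: [0.5625, 0.0929, 0.3423]
tcp_rot: [-3.097, -0.528, 0.004]
wrist_force: [0.9, -0.0, 0.0]
width: -0.001
time: 7.65
tool_pos: [0.4823, 0.0105, 0.3792]
tcp_rot: [3.097, 0.525, -0.006]
wrist_force: [-0.3, 0.8, -0.3]
width: 0.003
top [230. 221.] 138 [0.5432 0.1503 0.0803] 0.0816
top [204. 229.] 146 [0.5234 0.207  0.0803] 0.082
side [269. 216.] 98 [0.5752 0.0464 0.0744] 0.0781
side [256. 232.] 126 [0.556  0.1004 0.0765] 0.0808
side [242. 242.] 21 [0.5533 0.1403 0.0823] 0.083
side [242. 253.] 110 [0.5337 0.1584 0.0742] 0.0788
side [226. 272.] 150 [0.5146 0.212  0.0771] 0.0812
wrist [61. 78.] 1447 [0.5263 0.2029 0.0821] 0.0828
wrist [134.  77.] 1273 [0.5461 0.1479 0.0822] 0.0827
wrist [206.  81.] 591 [0.5611 0.0949 0.0821] 0.0828
wrist [278.  86.] 142 [0.5756 0.0398 0.0819] 0.0824
7.75 [0.48471919 0.0121513  0.37953678] [ 0.05664536 -0.94515432  0.23461123]
```

View pics/side2.png

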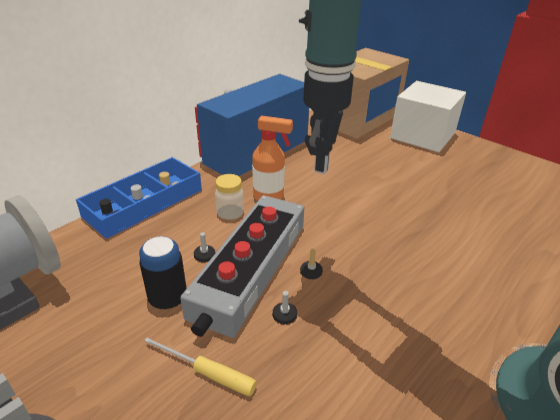

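View pics/w2.png

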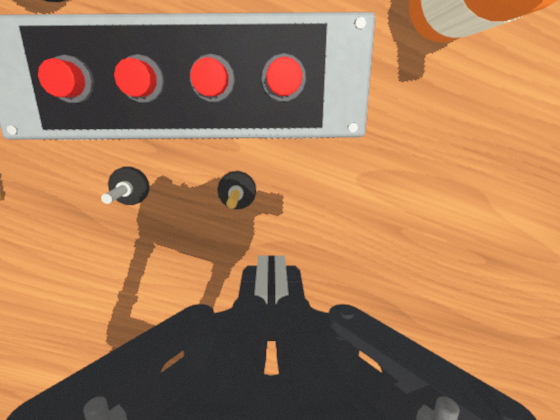

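The wrist camera puts all four key tops level at z≈0.082; they appear at (63,77), (136,77), (210,78) and (285,76). The feet, can, jar, sprayer and screwdriver are at the same pixels as before, and the arm is clear of everything.

```bash
python3 -c "
from workcell import order
print(order.finish_job())"
```

```text
the job is handed in; nothing more can be done
None
```

The latched key was the third from the left (place3). I pressed it fully in and let it go, and it popped up level with the others. The job is handed in at about 7.8 s; no verdict was reported.

- **Finding it:** The cameras showed key 3 about 7 mm lower than the rest. I checked this by touch on two keys only. Key 4 gave softly at about 1.3 N at raised height. Key 3 made no contact there and was stiff at about 2.8 N, 7 mm lower. I did not tap keys 1 and 2, because the cameras and those two taps already agreed.
- **Pressing it:** Key 3 stopped moving at about 12 N, then I released it and backed the arm away.
- **Last checks:** The wrist camera put all four key tops level, at 82 mm above the bench, within 0.3 mm. In the side picture I saw no loose item moved, judged by eye rather than measured. The wrist force was within sensor noise with the arm clear of everything.
- **What disagreed:** After the press, the top camera's height check picked up only keys 1 and 2. The side camera's heights were scattered (74–82 mm), so the level reading rests on the wrist camera.

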